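# Fetch the converter module from behind the tall parts

### The arm

A 6-joint arm with a two-finger parallel gripper is mounted at the origin on the work surface. World frame = base frame: x ahead of the robot, y to its left, z up, the work surface at z = 0. Lengths are in mm, angles in rad, forces in N, time in s.
With the tool pointing down it reaches from about 350 to 1000 mm from the base axis. Payload 7.1 kg.
Tool frame: the origin (TCP) lies on the centre line of the jaws, within the pads' length; the fingertips stand 22 mm ahead of it and the grasp point (between the pads) lies 3 mm ahead of it (bot.finger_overhang is the distance from the TCP to the fingertips, in mm); z points along the fingers, y is the line along which they close (so a half turn about z gives the same grasp; the last joint's range is limited). The gripper opens to 85 mm and grips with 20 to 120 N. Pads are 22 mm wide; open, the fingers measure 114 mm over their backs; the gripper's body (76 mm by 85 mm) begins 54 mm behind the grasp point. The pads swing forward as they close: fully open they stand 13 mm farther back than shut.
Start: joints at [-1.13, 0.423, 1.63, -0, 1.089, -0.019], TCP at [277.37, -560.063, 253.319] pointing down, gripper open.
Joint ranges: [-3, 3], [-0.9, 2.11], [0.09, 2.58], [-1.31, 4.45], [0.11, 2.69], [-2.54, 2.54]. Speed limits (rad/s): [2.39, 2.39, 3.01, 3.14, 3.14, 3.14].

### API

Orientations are given as a rotation vector (axis times angle).
In Python, from station import bot gives the robot as it stands. Calls block until the motion is done:
- bot.movep(position, orientation): joint-space move of the TCP to a pose.
- bot.move_straight(position, frame=None, rate=150): straight line of the TCP; frame=None keeps the orientation; rate is the mean speed in mm/s.
- bot.move_joints(angles): joint-space move.
- bot.grip(opening, newtons=None): finger opening in mm; newtons is the grip in N (None keeps the last); returns when the fingers have stopped.
- bot.wait(seconds).
- bot.solve_ik(position, orientation): joint angles nearest the present ones, or None.
- bot.read_state(): the state.
- bot.snapshot(name): name is "side" or "top"; returns the picture (420x560x3 uint8, red, green, blue); there is no depth.
- bot.camera_params(name): a dict with "fx", "fy", "cx", "cy" (pixels), "dist" ([k1, k2, p1, p2, k3] as OpenCV has them; the pictures are not rectified), "R" (3x3) and "t" (3): a world point X has camera coordinates R X + t. Camera axes: x right, y down, z forward; pixel columns grow to the right and rows downward; lengths in mm; the calibration is good to about 2 mm. A picture is of the moment at which its call begins. camera_params takes no time and is no camera call.
A pose or a line that the arm cannot do raises bot.PlanningError and nothing moves.
- bot.sign_off(): hands the job in; it is judged then, once.
The state is a dict: "t": time; "joint_pos": joint angles; "dq": joint speeds; "effort": joint torques, N m; "tcp_pos": TCP position; "eef_rot": TCP orientation; "ft_force": force on the tool from outside, world axes, zero at the start; "torque": the same for the moment, N m; "opening": finger opening in mm; "grasp_force": force on a finger pad.
Only numpy, scipy, OpenCV 4.12 (cv2) and the standard library are available. Lean on these libraries where they do the work, as an engineer would, in place of code of your own. Each camera call takes 0.05 s, during which the arm holds its last target. There are 200 camera calls.

### The job

The low black finned converter module at the back of the grey parts board is hemmed in by the capacitor, the transformer and the tall heat sink: first stand all three of these upright on the blue mat, and only then lay the module flat in the green test jig, lengthwise between its two black cheeks. With the module in the jig, put each of the three back upright, centred and square, on its own rubber pad (capacitor on the round pad, transformer on the square one, heat sink on the oblong one). Knock nothing over and leave the roll of tape where it lies.

Things in the scene. Friction and masses are not known exactly. Their poses are not given: they have to be found in the camera images.
- capacitor_mid (a point): Capacitor: upright bright aluminium cylinder, diameter 50, height 92, two brass terminals (4 high) on its black top; about 0.25 kg. The point is its centre, half-way up (46 above its underside); z is up its axis. Starts standing on the round pad.
- transformer_mid (a point): Transformer: upright dark steel block 50 x 50, height 80, with copper patches on its +-y sides and top (3 proud on top); about 0.7 kg. The point is its centre, half-way up (40 above its underside); z up, x and y square to its sides. Starts standing on the square pad.
- heatsink_mid (a point): Tall heat sink: upright aluminium block of vertical fins, 40 (its x) x 60 (its y), height 86; the fins run in x, so it may be gripped over fin tips across its 40 mm width; about 0.3 kg. The point is its centre, half-way up (43 above its underside); z up. Starts standing on the oblong pad.
- module_mid (a point): Converter module: low black brick with six short black fins on top and a thin brass-coloured plate between them and the body, 37 (its x) x 58 (its y), height 30, about 0.09 kg; grip it across its 37 mm width. The point is its centre, half-way up (15 above its underside); z up. It starts on the grey parts board (240 x 190, 4 thick), with the three tall things close about it: one in front towards the robot (centres 55 apart), one at each end (centres 72 apart).
- pad_round_top (a point): Round black rubber pad, diameter 66, 3 thick, fixed on the grey parts board: the capacitor's place. The point is the centre of its upper face, 7 above the table; z up. Which pad is in which of the three places varies.
- pad_square_top (a point): Square black rubber pad, 64 x 64, 3 thick, fixed on the grey parts board: the transformer's place. The point is the centre of its upper face, 7 above the table; x and y along its sides.
- pad_oblong_top (a point): Oblong black rubber pad, 52 (its x) x 74 (its y), 3 thick, fixed on the grey parts board: the tall heat sink's place, the heat sink's y along the pad's y. The point is the centre of its upper face, 7 above the table.
- mat_top (a point): Blue mat, 260 (its x) x 170 (its y), 2 thick, fixed flat on the table to one side (left or right varies); empty at the start, room for the three tall things in a row along its x, 80 apart. The point is the centre of its upper face; x and y along its sides.
- jig_seat (a point): Green test jig: fixed plate 100 (its x) x 120 (its y), 8 thick, on the side opposite the mat, with two black cheeks 14 high standing on it across its y, 74 apart inside; four terminals at its corners, 12 high. The module lies between the cheeks with its y along the jig's y (8 free at either end), open on the +-x sides for the fingers. The point is the centre of the seat, on the plate's upper face; z up.
- tape_mid (a point): Grey ring-shaped roll of tape, outer diameter 64, hole 40, 19 high, lying flat on the table between robot and parts board; loose, to be left alone. The point is its centre, half-way up.

How it is judged:
By the outcome, as a careful person would: the job done as asked, in the order asked, and still so for the second after the job is handed in, with the robot touching nothing.
It also fails if it takes over 144 s, if anything falls off the work surface, if the arm or the gripper's body presses on something with over 40 N, if the wrist force passes 120 N, or if a joint passes its speed limit or range.

## Working session

There is one attempt and no reset: what is moved stays moved. The work goes in short steps, each a Python script; the robot and the scene stay as the last script left them, time stands still between calls to the robot, and variables do not carry over. Pictures are saved under pics/ and viewed, at most 14 in all, crops included, and the job is handed in when it is done.

```bash
mkdir -p pics; ls; python3 - <<'E'
from station import bot
import cv2,numpy as np
for n in("top","side"):
    cv2.imwrite(f"pics/{n}0.png",cv2.resize(bot.snapshot(n)[...,::-1],(800,600),interpolation=cv2.INTER_CUBIC)); c=bot.camera_params(n)
    print(n,{k:np.round(v,3).tolist() for k,v in c.items()},np.round(-np.array(c["R"]).T@c["t"]))
print(bot.read_state()["eef_rot"],bot.read_state()["t"])
E
```

```text
pics
top {'fx': 522.618, 'fy': 522.618, 'cx': 283.795, 'cy': 203.346, 'dist': [0.051, 0.0, 0.0, 0.0, 0.0], 'R': [[0.081, -0.997, 0.004], [-0.973, -0.08, -0.216], [0.216, 0.014, -0.976]], 't': [-40.616, 565.555, 939.078]} [ 351.   -8. 1039.]
side {'fx': 400.383, 'fy': 400.383, 'cx': 282.999, 'cy': 209.607, 'dist': [-0.046, 0.0, 0.0, 0.0, 0.0], 'R': [[-0.973, -0.229, -0.015], [-0.158, 0.717, -0.679], [0.167, -0.658, -0.734]], 't': [533.067, 120.271, 688.691]} [423. 489. 595.]
[-3.05753980e+00 -7.15689913e-01  4.63431053e-04] 0.1
```

View pics/top0.png

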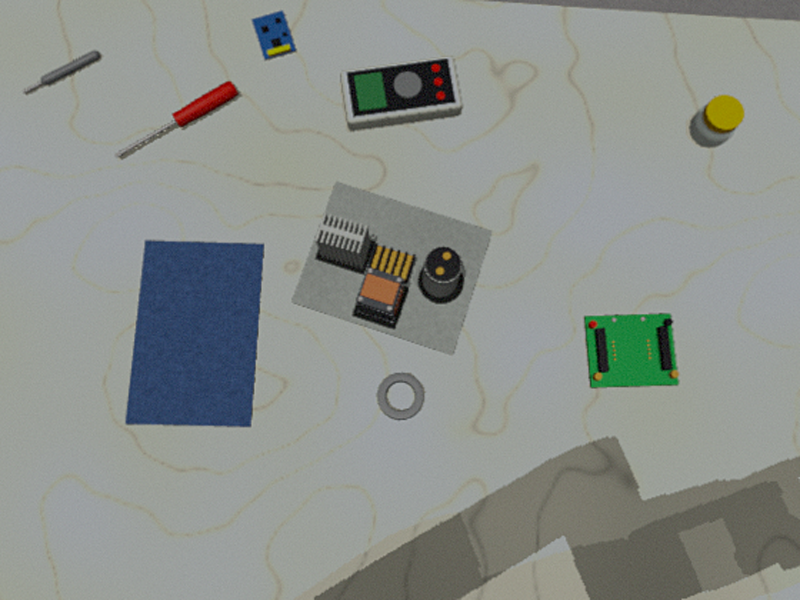

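View pics/side0.png

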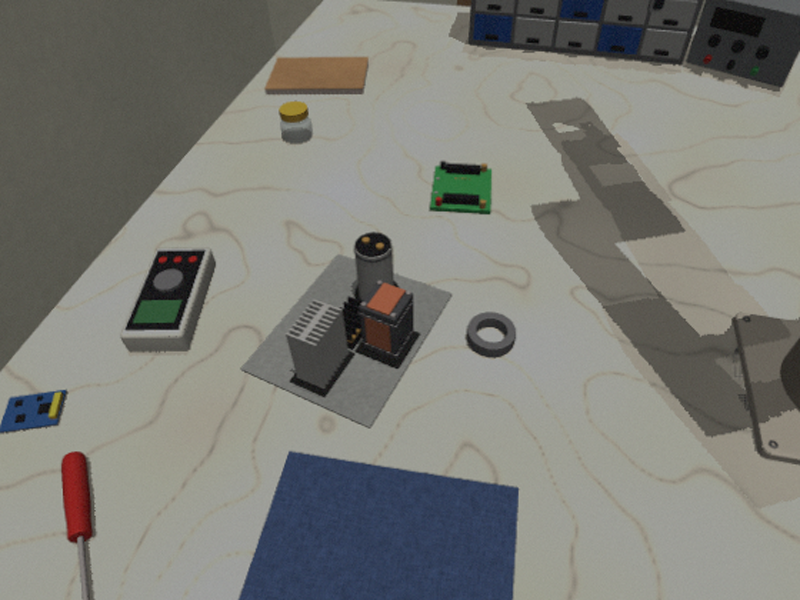

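Top view (800×600): board corners are about (335,182), (491,232), (453,354), (292,301). The heat sink is left (342,240), the transformer in front (382,295), the capacitor right (442,268), the mat left, the jig right (630,350) and the tape at (401,396). Next I'll enlarge crops.

```bash
cat > h.py <<'E'
import cv2,numpy as np
from station import bot
def ray(n,px,z):
    """raw pixel(s) -> world xy on plane z"""
    c=bot.camera_params(n);K=np.array([[c["fx"],0,c["cx"]],[0,c["fy"],c["cy"]],[0,0,1]])
    u=cv2.undistortPoints(np.array(px,float).reshape(-1,1,2),K,np.array(c["dist"])).reshape(-1,2)
    R=np.array(c["R"]);o=-R.T@c["t"];d=np.c_[u,np.ones(len(u))]@R
    return (o+d*((z-o[2])/d[:,2])[:,None])[:,:2]
def proj(n,X):
    c=bot.camera_params(n);K=np.array([[c["fx"],0,c["cx"]],[0,c["fy"],c["cy"]],[0,0,1]])
    return cv2.projectPoints(np.array(X,float).reshape(-1,3),cv2.Rodrigues(np.array(c["R"]))[0],np.array(c["t"],float),K,np.array(c["dist"]))[0].reshape(-1,2)
def crop(n,x0,y0,w,f,s,name,img=None):
    """crop w x h(=.75w) raw px from x0,y0, scaled f; axis ticks every 10 raw px"""
    img=bot.snapshot(n)[...,::-1] if img is None else img
    h=int(w*.75);m=cv2.resize(img[y0:y0+h,x0:x0+w],None,fx=f,fy=f,interpolation=cv2.INTER_CUBIC)
    m=cv2.convertScaleAbs(m,alpha=s)
    for x in range(-(-x0//10)*10,x0+w,10): cv2.line(m,(int((x-x0+.5)*f),0),(int((x-x0+.5)*f),8),(0,0,255),1);cv2.putText(m,str(x),(int((x-x0+.5)*f)-10,20),0,.35,(0,0,255),1)
    for y in range(-(-y0//10)*10,y0+h,10): cv2.line(m,(0,int((y-y0+.5)*f)),(8,int((y-y0+.5)*f)),(0,0,255),1);cv2.putText(m,str(y),(10,int((y-y0+.5)*f)+4),0,.35,(0,0,255),1)
    cv2.imwrite(f"pics/{name}.png",m)
E
python3 - <<'E'
from h import *
t=bot.snapshot("top")[...,::-1]
crop("top",200,124,150,5.3,1.5,"t1",t)
crop("side",165,155,156,5.1,1.5,"s1")
crop("top",400,208,84,9,1.3,"j1",t)
E
```

```text
(no output)
```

View pics/t1.png

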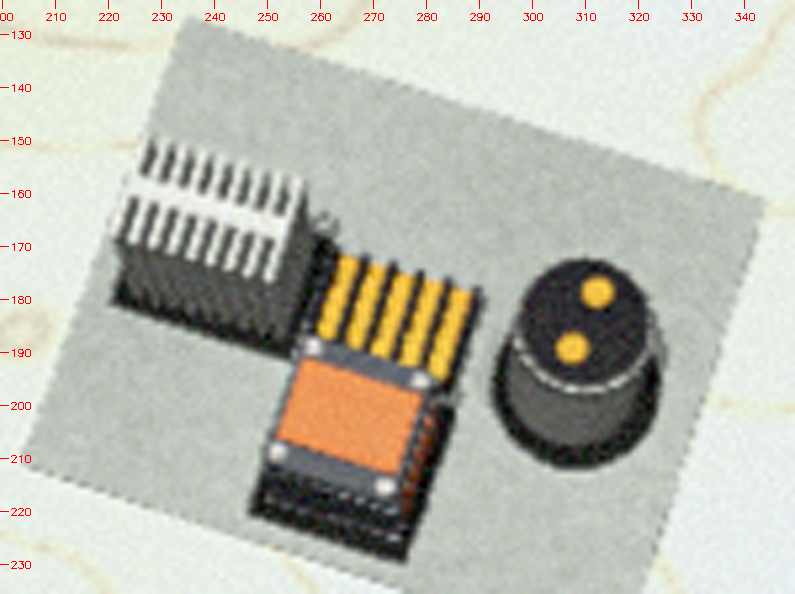

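View pics/s1.png

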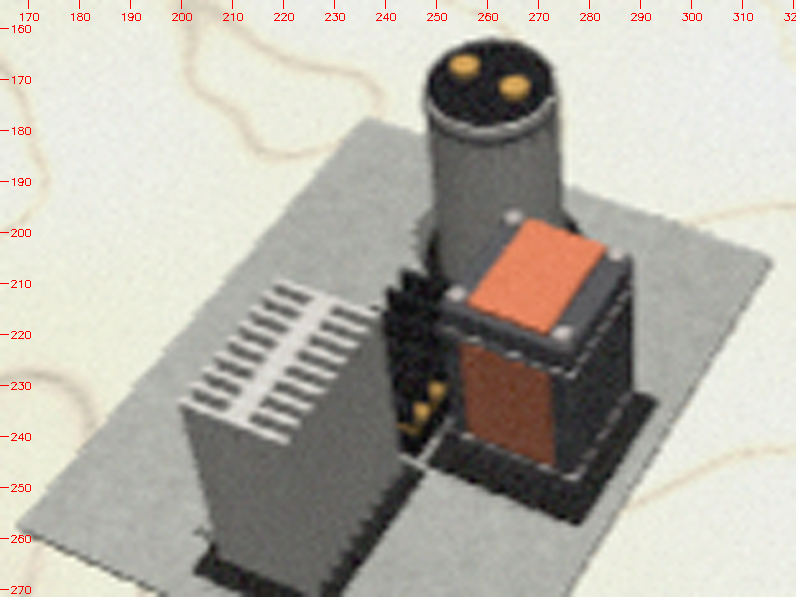

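View pics/j1.png

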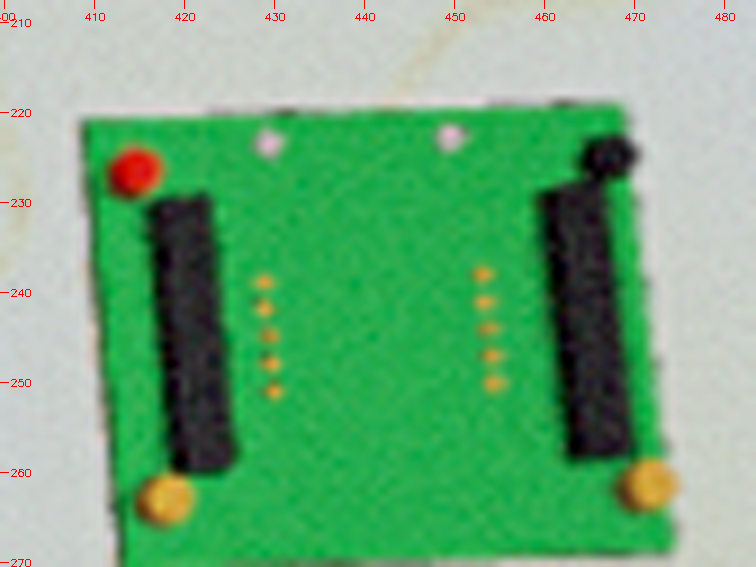

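Both crops are clear enough to use. Readings in crop pixels:
- **Top view:** heat sink top corners (148,137), (308,178), (116,240), (275,283). Transformer bolts average (349.5,415). Capacitor terminals average (585,320).
- **Side view:** the same features at heat sink (280,280)…(290,441), transformer (537,274) and capacitor (489,76).
- **Jig:** plate corners (82,120), (625,104), (675,553).

```bash
python3 - <<'E'
from h import *
np.set_printoptions(precision=1,suppress=True)
T=lambda p:np.array(p,float)/5.3+[200,124]-.5
S=lambda p:np.array(p,float)/5.1+[165,155]-.5
J=lambda p:np.array(p,float)/9+[400,208]-.5
F=lambda p:np.array(p,float)*.7-.15
ang=lambda a,b:np.degrees(np.arctan2(*(b-a)[::-1]))
def rep(n,c,k,z,pts):
    p=ray(c,k(pts),z);print(n,c,p.mean(0),"all",p.ravel(),"edges",[ang(p[i],p[(i+1)%len(p)]).round(1) for i in range(len(p))] if len(p)>2 else '')
rep("board","top",T,4,[(192,15),(767,200),(25,468)])
rep("board4","top",F,4,[(335,182),(491,232),(453,354),(292,301)])
rep("heat","top",T,93,[(148,137),(308,178),(275,283),(116,240)])
rep("heat","side",S,93,[(280,280),(383,310),(290,441),(182,403)])
rep("trafoBolts","top",T,88,[(315,345),(420,380),(386,486),(277,450)])
rep("trafoCu","top",T,90,[(312,357),(425,392),(396,475),(275,440)])
rep("trafoBolts","side",S,88,[(514,216),(616,253),(562,332),(457,293)])
rep("trafoCu","side",S,90,[(530,218),(607,245),(545,333),(468,300)])
rep("cap","top",T,103,[(598,292),(572,348)])
rep("cap","side",S,103,[(463,66),(515,86)])
rep("mat","top",F,2,[(146,240),(264,244),(250,426.5),(126,425)])
rep("tape","top",F,19,[(401,396)])
rep("plate","top",J,8,[(82,120),(625,104),(675,553),(118,572)])
rep("holes","top",J,8,[(268,145),(450,137)])
rep("pins","top",J,8,[(264,282),(484,274),(495,384),(275,392)])
rep("cheeks","top",J,22,[(148,203),(605,183),(634,455),(172,472)])
rep("cheeksin","top",J,22,[(210,195),(540,190),(570,460),(236,460)])
E
```

```text
board top [654.6  58.3] all [ 736.   120.2  678.7 -110.5  549.1  165.1] edges [np.float64(-103.9), np.float64(115.2), np.float64(-13.5)]
board4 top [614.3  28.1] all [ 733.8  122.9  676.4 -109.3  495.1  -66.6  551.7  165.4] edges [np.float64(-103.9), np.float64(166.7), np.float64(76.3), np.float64(-13.1)]
heat top [630.9  94.9] all [655.8 120.2 645.3  61.9 605.7  69.9 616.8 127.6] edges [np.float64(-100.2), np.float64(168.5), np.float64(79.1), np.float64(-10.6)]
heat side [631.1  93.9] all [643.9  61.9 605.8  67.4 617.8 126.6 656.8 119.6] edges [np.float64(171.8), np.float64(78.6), np.float64(-10.3), np.float64(-102.6)]
trafoBolts top [561.3  39.7] all [585.6  54.1 576.   16.  537.   24.7 546.7  63.9] edges [np.float64(-104.2), np.float64(167.4), np.float64(76.1), np.float64(-14.2)]
trafoCu top [560.7  38.7] all [580.7  54.6 571.3  13.9 540.8  21.5 549.8  64.8] edges [np.float64(-102.9), np.float64(166.0), np.float64(78.3), np.float64(-18.2)]
trafoBolts side [561.4  35.5] all [576.1  11.1 537.3  20.8 546.7  59.7 585.5  50.4] edges [np.float64(166.0), np.float64(76.5), np.float64(-13.
[... 557 characters left out ...]
 577.2 -364.8  478.6 -375.8  464.2 -256.1] edges [np.float64(-83.5), np.float64(-173.6), np.float64(96.9), np.float64(6.1)]
holes top [ 564.  -306.6] all [ 561.4 -286.6  566.6 -326.5] edges 
pins top [ 521.4 -311.7] all [ 530.6 -286.3  536.4 -334.3  512.2 -336.9  506.4 -289.2] edges [np.float64(-83.1), np.float64(-173.8), np.float64(96.9), np.float64(6.8)]
cheeks top [ 520.5 -309.6] all [ 543.5 -257.1  556.2 -355.7  497.2 -362.1  485.1 -263.7] edges [np.float64(-82.7), np.float64(-173.8), np.float64(97.0), np.float64(6.4)]
cheeksin top [ 520.9 -309.5] all [ 546.4 -270.5  553.5 -341.7  494.9 -348.5  488.9 -277.3] edges [np.float64(-84.3), np.float64(-173.4), np.float64(94.9), np.float64(6.8)]
```

```bash
cat >> h.py <<'E'
ZT=235
G=dict(heat=(40,57,50),trafo=(50,52,70),cap=(50,60,40),mod=(37,17,30)) # width, TCP height above underside, newtons
def rv(th,xy):
    """tool down, closing line at th deg (mod 180, nearest to the azimuth)"""
    az=np.degrees(np.arctan2(xy[1],xy[0])); th=az+(th-az+90)%180-90
    f=np.radians((th+90)/2); return np.pi*np.array([np.cos(f),np.sin(f),0])
def say(m):
    s=bot.read_state();print(m,"t%.1f"%s["t"],np.round(s["tcp_pos"],1),"F",np.round(s["ft_force"],1),"open %.1f gf %.1f"%(s["opening"],s["grasp_force"]))
def pick(o,xy,base,th):
    w,h,n=G[o];r=rv(th,xy);bot.grip(min(w+28,85))
    bot.movep([*xy,ZT],r);bot.move_straight([*xy,base+h],rate=180)
    bot.grip(w-8,n);say("gripped "+o);bot.move_straight([*xy,ZT],rate=200);say("lifted")
def place(o,xy,base,th,gap=.5):
    w,h,n=G[o];r=rv(th,xy)
    bot.movep([*xy,ZT],r);bot.move_straight([*xy,base+h+30],rate=200);bot.move_straight([*xy,base+h+gap],rate=50)
    bot.wait(.2);say("down");bot.grip(w+20);bot.wait(.2);bot.move_straight([*xy,ZT],rate=200);say("placed "+o)
MAT=np.array([498.3,292.5]);MY=3.1
u=np.array([np.cos(np.radians(MY)),np.sin(np.radians(MY))])
SLOT=dict(heat=MAT+80*u,trafo=MAT,cap=MAT-80*u)
E
python3 - <<'E'
from h import *
pick("heat",(631,94.4),7,-11)
place("heat",SLOT["heat"],2,MY+90)
E
```

```text
gripped heat t4.6 [631.5  94.5  65.2] F [-2.  -0.2  6.4] open 39.7 gf 50.4
lifted t5.6 [630.   94.3 233.6] F [-0.4  0.  -4.3] open 39.1 gf 50.5
down t8.8 [577.8 296.4  60.1] F [-3.3 -4.1  8.4] open 39.5 gf 51.7
placed heat t10.3 [577.5 296.5 233.8] F [-0.1  0.4 -0.8] open 59.9 gf 0.0
```

```bash
python3 - <<'E'
from h import *
pick("trafo",(561.1,37.8),7,76)
place("trafo",SLOT["trafo"],2,MY+90)
pick("cap",(598.9,-40.9),7,-13.5)
place("cap",SLOT["cap"],2,MY+90)
bot.movep([480,-200,300],rv(0,(480,-200)))
t=bot.snapshot("top")[...,::-1]
crop("top",200,124,150,5.3,1.5,"t2",t)
crop("side",165,155,156,5.1,1.5,"s2")
crop("top",70,150,160,5,1.5,"m2",t)
say("")
E
```

```text
gripped trafo t13.2 [562.2  38.   60.3] F [-0.1  2.4  5.3] open 49.4 gf 74.0
lifted t14.2 [559.9  37.7 233.5] F [-0.2 -0.7 -6.6] open 49.4 gf 73.4
down t17.1 [497.9 292.3  55.3] F [-4.2 -3.2 10.5] open 49.3 gf 75.5
placed trafo t18.7 [497.6 292.1 233.9] F [-0.5 -0.6 -0.6] open 70.1 gf 0.0
gripped cap t21.7 [599.3 -40.9  68.2] F [-1.4  0.6  5.1] open 49.4 gf 40.8
lifted t22.7 [598.  -40.8 233.8] F [ 0.   0.6 -2.8] open 49.0 gf 41.8
down t25.9 [418.1 288.   62.8] F [-2.2 -1.2  9.9] open 49.1 gf 43.4
placed cap t27.4 [417.8 287.8 234.1] F [ 0.8  0.4 -0.3] open 70.0 gf 0.0
 t29.3 [ 480.3 -199.1  299.8] F [ 0.2 -0.  -0.1] open 69.8 gf 0.0
```

View pics/t2.png

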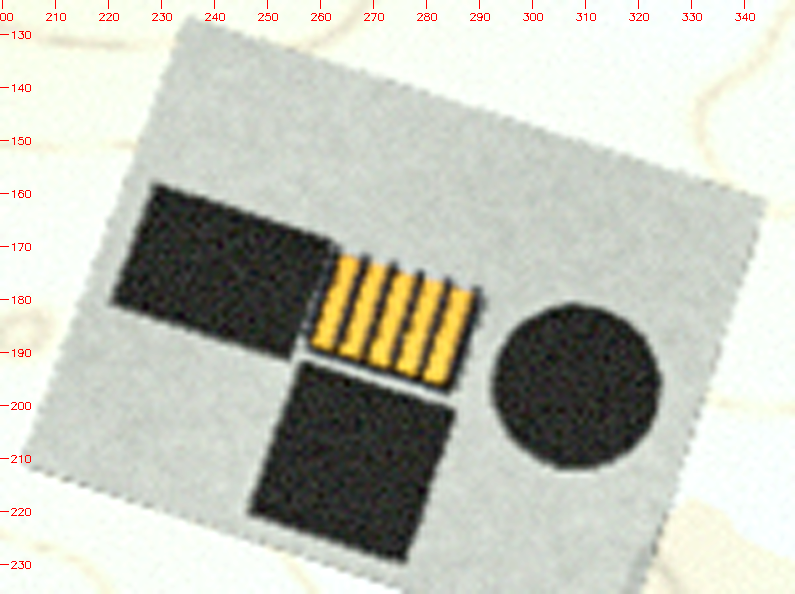

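View pics/s2.png

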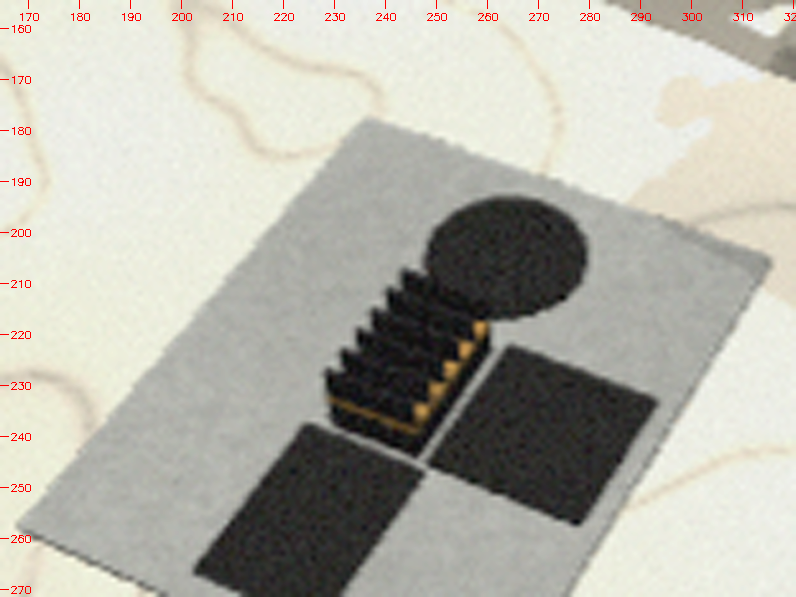

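View pics/m2.png

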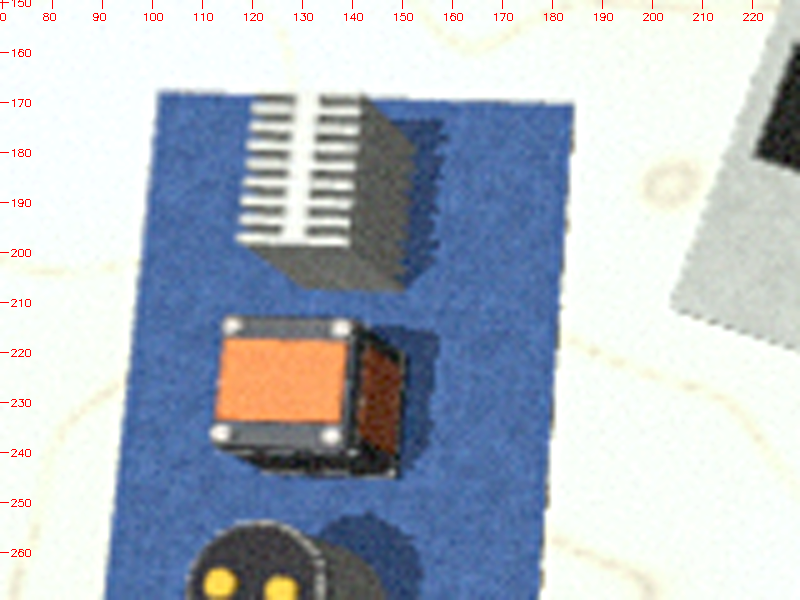

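The three pads and the module are fully visible, and the three tall things stand upright on the mat. Pad corners in the top crop: oblong (153,183), (335,240), (291,360), (110,303); square (301,361), (456,408), (405,563), (248,516). The round pad's centre is (576.5,386.5), and the module's brass stripes run from (348,255) to (437,385).

```bash
python3 - <<'E'
from h import *
np.set_printoptions(precision=1,suppress=True)
T=lambda p:np.array(p,float)/5.3+[200,124]-.5
S=lambda p:np.array(p,float)/5.1+[165,155]-.5
M=lambda p:np.array(p,float)/5+[70,150]-.5
ang=lambda a,b:np.degrees(np.arctan2(*(b-a)[::-1]))
def rep(n,c,k,z,pts):
    p=ray(c,k(pts),z);print(n,c,p.mean(0),"edges",[ang(p[i],p[(i+1)%len(p)]).round(1) for i in range(len(p))] if len(p)>2 else '')
rep("oblong","top",T,7,[(153,183),(335,240),(291,360),(110,303)])
rep("square","top",T,7,[(301,361),(456,408),(405,563),(248,516)])
rep("round","top",T,7,[(491,386.5),(662,386.5),(576.5,303),(576.5,470)])
rep("round","side",S,7,[(506.5,257.5)])
rep("square","side",S,7,[(510,344),(658,402),(579,525),(428,463)])
rep("module","top",T,17,[(348,255),(462,288),(437,385),(325,348)])
rep("heat mat","top",M,88,[(250,95),(365,95),(350,247),(237,240)])
rep("trafo mat","top",M,83,[(232,326),(342,328),(331,436),(220,433)])
rep("trafoCu mat","top",M,85,[(221,338),(347,340),(342,423),(215,418)])
rep("cap mat","top",M,98,[(219,583),(281,590)])
print(SLOT, bot.finger_overhang)
E
```

```text
oblong top [631.9  97.8] edges [np.float64(-103.2), np.float64(165.7), np.float64(76.8), np.float64(-13.1)]
square top [561.3  41. ] edges [np.float64(-102.6), np.float64(166.8), np.float64(77.8), np.float64(-13.1)]
round top [597.6 -41.8] edges [np.float64(-85.3), np.float64(49.1), np.float64(-175.9), np.float64(49.5)]
round side [597.5 -42.3] edges 
square side [561.1  40. ] edges [np.float64(165.6), np.float64(75.9), np.float64(-13.9), np.float64(-103.0)]
module top [615.8  30.1] edges [np.float64(-102.0), np.float64(170.6), np.float64(76.0), np.float64(-8.3)]
heat mat top [575.9 295.7] edges [np.float64(-85.2), np.float64(-177.5), np.float64(91.1), np.float64(3.6)]
trafo mat top [496.4 292.7] edges [np.float64(-86.4), np.float64(-177.5), np.float64(93.0), np.float64(2.5)]
trafoCu mat top [496.5 292.1] edges [np.float64(-86.3), np.float64(-175.2), np.float64(92.3), np.float64(4.6)]
cap mat top [419.4 287.9] edges 
{'heat': array([578.2, 296.8]), 'trafo': array([498.3, 292.5]), 'cap': array([418.4, 288.2])} 22.0
```

```bash
sed -i 's/mod=(37,17,30)/mod=(37,25,30)/' h.py; python3 - <<'E'
from h import *
pick("mod",(615.3,29.2),4,-12)
place("mod",(520.9,-310.5),8,6.5,.3)
bot.movep([560,60,330],rv(0,(560,60)))
crop("top",400,208,84,9,1.5,"j3")
E
```

```text
gripped mod t32.3 [615.9  29.3  30.1] F [-1.5 -0.5  7. ] open 36.8 gf 31.7
lifted t33.5 [614.5  29.2 233.7] F [ 0.4  0.7 -1.2] open 36.6 gf 30.9
down t36.8 [ 520.4 -310.3   33.8] F [-4.5  2.4 12.2] open 36.3 gf 32.7
placed mod t38.4 [ 520.2 -310.1  233.9] F [ 0.4 -0.3 -0.6] open 56.9 gf 0.0
```

View pics/j3.png

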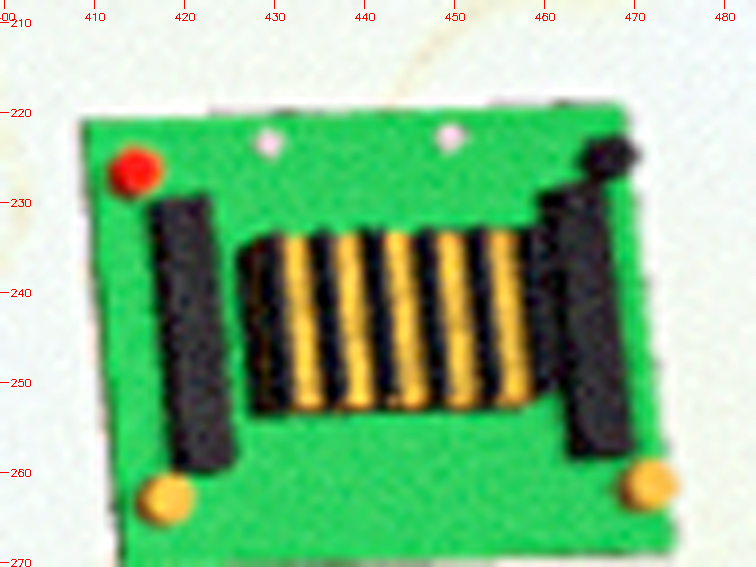

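The module lies lengthwise between the cheeks, with its middle stripe at about (406,321). I'll check its centre, then put the heat sink back.

```bash
python3 - <<'E'
from h import *
print(ray("top",np.array([(406,321),(303,320),(505,318)])/9+[400,208]-.5,21))
pick("heat",SLOT["heat"],2,MY+90)
place("heat",(631.9,97.8),7,-13.4)
pick("trafo",SLOT["trafo"],2,MY+90)
place("trafo",(561.2,40.5),7,76.6)
pick("cap",SLOT["cap"],2,MY+90)
place("cap",(597.5,-42),7,-13.4)
bot.movep([480,-230,300],rv(0,(480,-230)))
crop("top",200,124,150,5.3,1.8,"t4")
crop("side",165,158,156,5.1,1.8,"s4")
say("")
E
```

```text
[[ 522.36333545 -313.52164796]
 [ 520.7142685  -291.38156905]
 [ 524.81686303 -334.75546445]]
gripped heat t42.8 [578.9 297.1  60.3] F [-0.8 -0.7  6.2] open 39.5 gf 51.2
lifted t43.9 [577.3 296.4 233.5] F [-0.4 -0.6 -3.9] open 39.2 gf 50.6
down t47.0 [631.2  97.8  65.1] F [-5.9 -0.6 10.7] open 39.7 gf 52.5
placed heat t48.6 [631.1  97.7 233.8] F [-0.5 -0.2  0. ] open 60.1 gf 0.0
gripped trafo t51.8 [498.9 292.8  55.2] F [ 0.4 -1.5  6. ] open 49.3 gf 73.8
lifted t52.8 [497.3 291.9 233.5] F [ 1.1  0.1 -7.2] open 49.0 gf 73.4
down t55.6 [560.8  40.4  60.2] F [-5.6  0.2  8.7] open 49.1 gf 75.6
placed trafo t57.2 [560.4  40.5 234. ] F [ 0.2 -0.7 -0.9] open 70.3 gf 0.0
gripped cap t60.0 [418.9 288.5  63.1] F [ 0.1 -1.   6.6] open 49.2 gf 40.5
lifted t61.0 [417.6 287.7 233.9] F [-0.2  0.2 -3.2] open 48.8 gf 41.7
down t64.2 [596.7 -41.9  67.9] F [-4.6  1.1 10.2] open 49.1 gf 43.0
placed cap t65.8 [596.7 -41.9 233.9] F [-0.8 -0.3 -1.2] open 70.1 gf 0.0
 t66.8 [ 480.5 -229.   299.2] F [0.1 0.1 0.2] open 70.2 gf 0.0
```

View pics/t4.png

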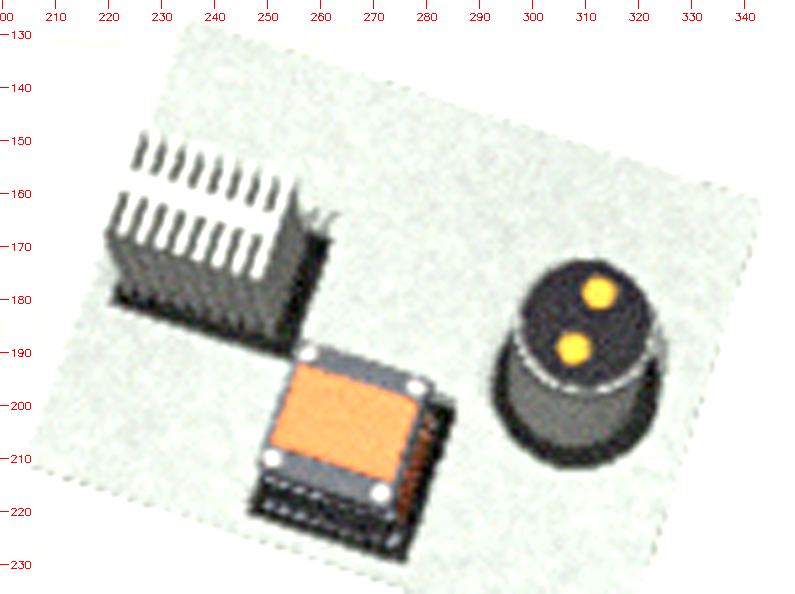

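View pics/s4.png

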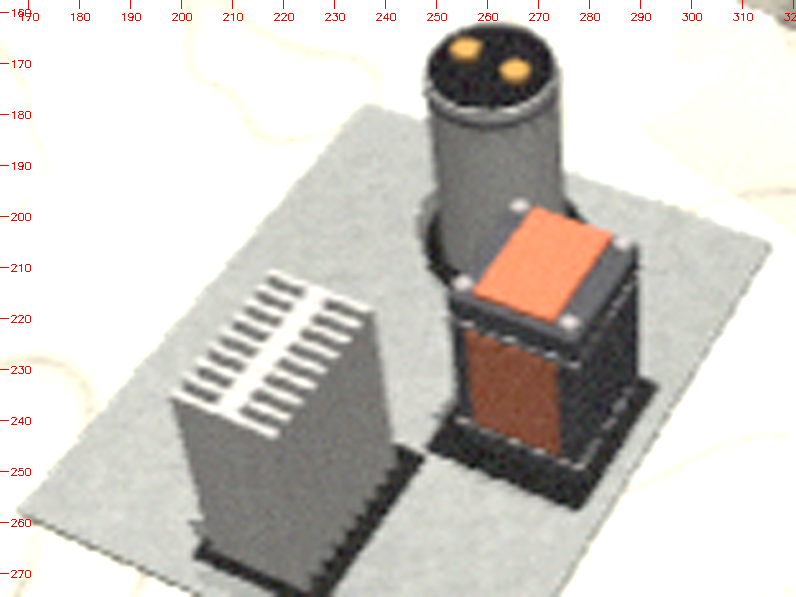

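All three stand on their pads. In the top crop the heat sink's top corners are now near (143,130), (298,178), (262,277), (107,235), and the transformer bolts near (308,353)…(381,493). To check centring, I'll overlay the outlines each would have if it stood exactly on its pad.

```bash
cat > chk.py <<'E'
from h import *
def outline(im,n,c,yaw,w,h,z0,z1,x0,y0,f):
    a=np.radians(yaw);R=np.array([[np.cos(a),-np.sin(a)],[np.sin(a),np.cos(a)]])
    q=np.array([(1,1),(1,-1),(-1,-1),(-1,1)])*[w/2,h/2] if h else w/2*np.c_[np.cos(t:=np.linspace(0,6.28,40)),np.sin(t)]
    for z,col in((z0,(0,0,255)),(z1,(0,200,0))):
        p=proj(n,np.c_[q@R.T+c,np.full(len(q),z)])
        cv2.polylines(im,[np.round(((p-[x0,y0]+.5)*f)*16).astype(int)],True,col,1,cv2.LINE_AA,4)
def view(name):
    out=[]
    for n,x0,y0,s in(("top",216,140,1.7),("side",190,152,1.5)):
        f=3.7 if n=="top" else 3.8;w,h=(112,98) if n=="top" else (108,125)
        im=bot.snapshot(n)[...,::-1][y0:y0+h,x0:x0+w];f=400/w
        im=cv2.convertScaleAbs(cv2.resize(im,None,fx=f,fy=f,interpolation=cv2.INTER_CUBIC),alpha=s)
        for a in(((631.9,97.8),-13.4,40,60,7,93),((561.2,40.5),-13.4,50,50,7,87),((597.5,-42),0,50,0,7,99),
                 ((631.9,97.8),-13.4,52,74,7,7),((561.2,40.5),-13.4,64,64,7,7)): outline(im,n,*a,x0,y0,f)
        out.append(cv2.copyMakeBorder(im,0,max(0,470-im.shape[0]),0,0,0)[:470])
    cv2.imwrite(f"pics/{name}.png",np.hstack(out))
E
python3 - <<'E'
from chk import *
np.set_printoptions(precision=1,suppress=True)
T=lambda p:np.array(p,float)/5.3+[200,124]-.5
S=lambda p:np.array(p,float)/5.1+[165,158]-.5
for n,c,k,z,p in(("heat","top",T,93,[(143,130),(298,178),(262,277),(107,235)]),("heat","side",S,93,[(270,270),(375,305),(277,438),(175,400)]),
  ("trafo","top",T,88,[(308,353),(416,386),(381,493),(271,458)]),("trafo","side",S,88,[(520,206),(622,243),(570,321),(463,284)]),
  ("cap","top",T,103,[(599,293),(574,349)]),("cap","side",S,103,[(464,48),(515,69)]),("oblong","side",S,7,[(426,459),(194,557)])):
    q=ray(c,k(p),z);d=np.roll(q,-1,0)-q;print(n,c,q.mean(0),np.degrees(np.arctan2(d[:,1],d[:,0]))%90 if len(q)>2 else q.ravel())
view("o5")
E
```

```text
heat top [632.3  98.3] [76.9 76.1 79.1 77.8]
heat side [632.7  98.6] [79.4 77.6 78.8 79.9]
trafo top [558.6  41.4] [77.3 77.1 76.8 76.3]
trafo side [558.6  37.4] [76.  77.  78.1 76.8]
cap top [598.3 -40.5] [608.8 -44.1 587.9 -36.9]
cap side [599.1 -43. ] [609.7 -46.6 588.5 -39.4]
oblong side [631.3  97.8] [597.8  68.3 664.7 127.3]
```

View pics/o5.png

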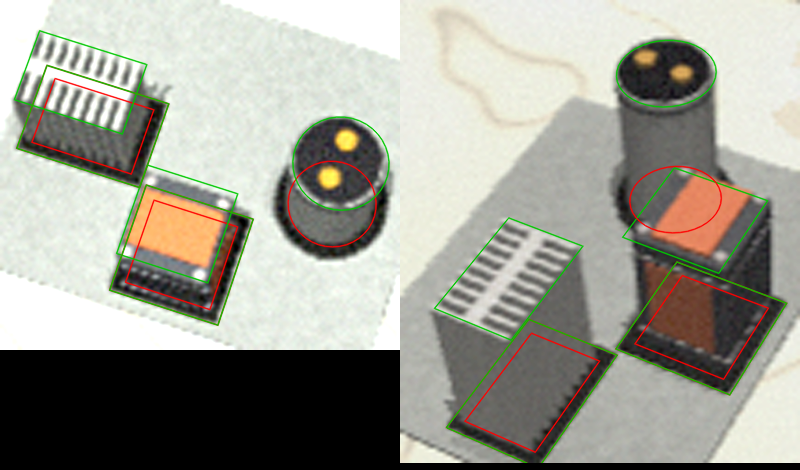

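The heat sink and capacitor match their outlines to about 1 mm. The transformer sits about 2.5 mm too near the robot, so I'll re-grip it and shift it.

```bash
python3 - <<'E'
from chk import *
pick("trafo",(560.8,40.5),7,76.6)
place("trafo",(563.2,40.3),7,76.6)
bot.movep([480,-230,300],rv(0,(480,-230)))
bot.wait(.3);view("o6");say("")
bot.movep([600,20,350],rv(0,(600,20)))
a=bot.snapshot("top")[...,::-1];b=bot.snapshot("side")[...,::-1]
cv2.imwrite("pics/f7.png",np.hstack([cv2.resize(i,(400,300)) for i in(a,b)]))
E
```

```text
gripped trafo t69.7 [561.5  40.4  60.2] F [-0.7 -1.5  6.2] open 49.3 gf 73.1
lifted t70.8 [559.6  40.4 233.5] F [-0.3  0.1 -6.5] open 49.5 gf 73.4
down t72.8 [562.8  40.2  60.2] F [-5.7 -0.7  9.6] open 49.5 gf 75.5
placed trafo t74.4 [562.4  40.3 234. ] F [-0.4 -0.8 -0.3] open 70.1 gf 0.0
 t75.9 [ 480.2 -229.6  299.9] F [ 0.5  0.5 -0.1] open 69.9 gf 0.0
```

View pics/o6.png

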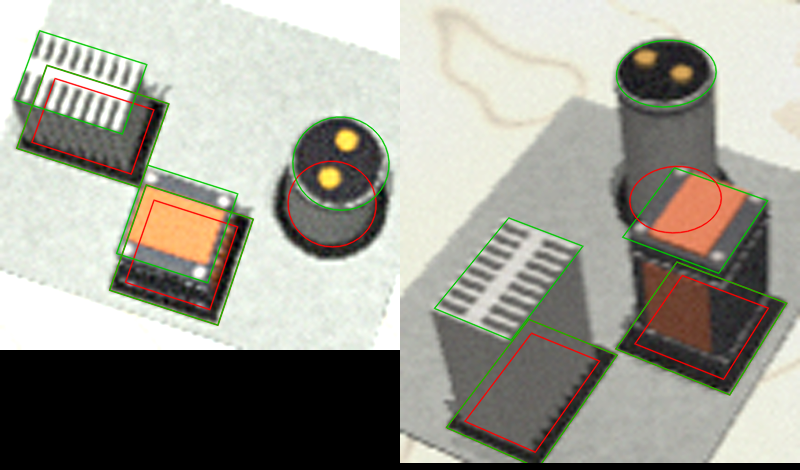

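View pics/f7.png

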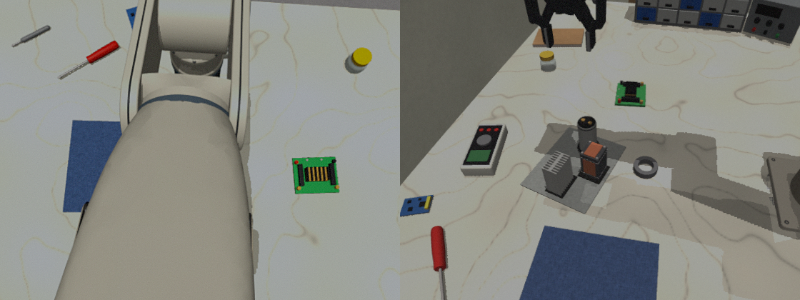

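The transformer now matches its outline, the module is between the cheeks, the tape hasn't moved and the arm is clear of everything.

```bash
python3 -c "
from station import bot
print(bot.sign_off())"
```

```text
the job is handed in; nothing more can be done
None
```

The job is handed in: the module lies flat in the jig between its cheeks, and the capacitor, transformer and heat sink stand upright on their own pads, centred to about 1 mm by the camera check, with nothing knocked over and the tape left where it lay.

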